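# Clip the bean scoop onto the canister's snap hook, label to the front

## Task

Put the bean canister in order for the next roast: turn it on its turntable until its label and snap hook face straight to the front (the robot's side of the bench), and clip the bean scoop on by pushing its eye in through the hook's sprung gate, so that the scoop hangs down from the hook with the gate shut. Leave it hanging still, and do not shift or knock over the bowl, jar, flask and brush around it.

Things in the scene. Friction and masses are not known exactly. Their poses are not given: they have to be found in the camera images.
- canister (a joint): Angle (rad) of the bean canister on its turntable: a vertical axle, light friction (0.06 N m), positive anticlockwise seen from above. At 0, and again at 6.283, label and hook face the front, world -x; at angle q they face (-cos q, -sin q). It starts between 0.9 and 5.4 and can turn from -0.6 to 6.88, so either way round leads to the front.
- lid_top (a point): Middle of the flat top of the canister's black lid (104 mm across), on the turntable's axis, 262 mm above the bench; z up, -x points the way label and hook face. The canister is a steel cylinder 100 mm across; a blank paper label covers 115 degrees of its wall below the hook. A fingertip pressed on the lid's edge drags it round.
- stand: The turntable's wooden disc, 116 mm across and 12 mm high, fixed to the bench under the canister; origin at its underside's centre, on the turntable's axis.
- hook_seat (a point): Where the middle of the eye's end bar rests when the scoop hangs in the snap hook: 80 mm from the canister's axis, 187.5 mm above the bench; -x points outward, z up. The hook is a J of 9 mm steel bar in the upright plane through the axis: from the wall it dips to a flat saddle 18 mm wide (top 4 mm below this point) and rises to the nose. Its mouth looks up and the gate closes it.
- hook_nose (a point): Top end of the hook's upright nose (9 mm bar), 100 mm from the canister's axis, about 235 mm above the bench, on its centre line. The eye's opening must come down over it, the end bar on its canister side.
- rest_pad (a point): Middle of the outer face of a black rubber pad (36 by 26 mm) on the canister below the hook, 88 mm from its axis and 52 mm above the bench; the hanging scoop's bowl leans on it. It turns with the canister.
- gate (a joint): Angle (rad) of the sprung gate: 0 shut (level), up to 1.25 pushed down into the hook. A 6 mm bar, 225 mm above the bench, pivoted 59 mm from the canister's axis, its tip 92 mm from it. Spring: 0.03 N m shut, 0.10 at 1.25. An eye bar pressed straight down 83 to 90 mm from the axis slips past the tip after 21 to 28 mm of travel (2 to 5 N), and the gate springs shut above it.
- scoop_handle (a point): Middle of the scoop's dark wooden handle (14 mm wide, 10 mm high, free for 70 mm), 26 mm above the bench when the scoop stands on it. x points along the handle to the eye, z up. The scoop (0.11 to 0.18 kg, 167 mm long) stands on its flat bowl, handle level. Released with its eye in the hook it swings down, hangs eye up, leaning on the rest pad, and settles in 2 to 3 s.
- scoop_bowl (a point): Centre of the scoop's round steel bowl (54 mm across, 30 mm high), half-way up, 61 mm from the handle's middle on the side away from the eye; axes as the scoop's. The bowl's underside is 26 mm below the handle's centre line.
- eye_bar (a point): Middle of the eye's straight end bar, 75 mm along the scoop's x axis from the handle's middle, same height. The eye is a flat closed loop of 8 mm round steel bar, level with the handle: opening 38 mm wide (y), about 30 mm long; the end bar (8 mm square, 36 mm long) lies across the handle's line. Axes as the scoop's.
- cupping_bowl: White ceramic bowl, 86 mm across the rim, 55 mm high, near the canister; origin at the centre of its underside. To be left alone.
- sample_jar: Glass jar with steel lid, 64 mm across, 110 mm high, near the canister; origin at the centre of its underside. To be left alone.
- spray_flask: Plain metal flask with black cap, 66 mm across, 190 mm high, to the side of the canister; origin at the centre of its underside. To be left alone.
- brush: Wooden-handled brush lying on the bench near the scoop, 170 mm long along its x axis (bristles at +x), 42 mm wide, 20 mm high; origin under its middle. To be left alone.
There are look-alikes about, which are no part of the job. Leave any red or yellow look-alike of the part that bears scoop_handle alone.

How it is judged (in metres and radians):
On the way:
1. the scoop's eye has pushed the gate in (value of joint gate above 0.35 rad and horizontal distance between eye_bar and hook_seat below 0.03 m), for 0.05 s.
At the end, for the whole second after the job is handed in: Label and hook face front within 0.2 rad, canister at rest; gate shut (under 0.12 rad); the eye's end bar is in the hook within 24 mm radially, 25 mm sideways and 12 mm below to 24 mm above its seat; the scoop hangs eye up (handle within 0.6 rad of vertical), slower than 0.05 m/s ((value of joint canister between -0.2 and 0.2 rad or value of joint canister between 6.0832 and 6.4832 rad) and value of joint gate below 0.12 rad and x of eye_bar in the frame of hook_seat between -0.024 and 0.024 m and y of eye_bar in the frame of hook_seat between -0.025 and 0.025 m and z of eye_bar in the frame of hook_seat between -0.012 and 0.024 m and angle between eye_bar's own x axis and vertical below 0.6 rad and distance between scoop_handle and hook_seat below 0.1 m and velocity of joint canister between -0.05 and 0.05 rad/s and linear speed of scoop below 0.05 m/s); the robot touches nothing.
It fails at once if the cupping bowl shifted by more than 40 mm or knocked over (distance of cupping_bowl from where it was at the start of the episode above 0.04 m or angle between cupping_bowl's own z axis and vertical above 0.5 rad).
It fails at once if the sample jar shifted by more than 40 mm or knocked over (distance of sample_jar from where it was at the start of the episode above 0.04 m or angle between sample_jar's own z axis and vertical above 0.5 rad).
It fails at once if the metal flask shifted by more than 40 mm or knocked over (distance of spray_flask from where it was at the start of the episode above 0.04 m or angle between spray_flask's own z axis and vertical above 0.5 rad).
It fails at once if the brush shifted by more than 40 mm or knocked over (distance of brush from where it was at the start of the episode above 0.04 m).
It also fails if it takes over 72 s, if anything falls off the work surface, if the arm or the gripper's body presses on something with over 40 N, if the wrist force passes 120 N, or if a joint passes its speed limit or range.

## Robot

A 7-joint arm with a two-finger parallel gripper is mounted at the origin on the work surface. World frame = base frame: x ahead of the robot, y to its left, z up, the work surface at z = 0. Lengths are in m, angles in degrees, forces in N, time in s.
With the tool pointing down it reaches from about 0.425 to 0.875 m from the base axis. Payload 4.7 kg.
Tool frame: the origin (TCP) lies on the front face of the gripper's body, between the roots of the fingers; the fingertips stand 70 mm ahead of it and the grasp point (between the pads) lies 51 mm ahead of it; z points along the fingers, y is the direction in which the jaws open and shut (so a half turn about z gives the same grasp; the last joint's range is limited). The gripper opens to 87 mm and grips with 3 to 60 N. Pads are 19 mm wide; open, the fingers measure 117 mm over their backs; the gripper's body (75 mm by 190 mm) begins 51 mm behind the grasp point.
Start: joints at [74.891, 18.392, -4.016, 83.108, 1.295, 78.541, -3.26], TCP at [0.178, -0.625, 0.292] pointing down, gripper open.
Joint ranges: [-163.93, 163.93], [-17.29, 119.83], [-79.2, 71.16], [3.27, 140.29], [-89.18, 269.18], [5.43, 117.66], [-154.24, 154.24]. Speed limits (degrees/s): [147.25, 147.25, 180, 180, 180, 180, 180].

## Interface

Orientations are given as [roll, pitch, yaw] about the fixed x, y, z axes, in that order (R = Rz(yaw) Ry(pitch) Rx(roll)).
In Python, from cell import env gives the robot as it stands.
- The arm moves only by the tool drive_tool, never from a script. Its argument "commands" is a list of rows, each a list of 7 numbers: the shift along the tool's x, y, z in cm, then the turn, a rotation vector about the tool's x, y, z in degrees, then the opening, from 0 (shut) to 1 (fully open). In form: [[tx, ty, tz, rx, ry, rz, hand], ...]. A call has 1 to 20 rows; each row shifts and turns the commanded pose from where the row before left it, along the tool's axes as they then stand; what a row does not reach is not made up. A row lasts 1/12 s, in which the tool goes at most 41.7 mm and 7.16 degrees, less where a joint would pass 70% of its speed; a pose out of reach is approached as far as the arm can. A call is refused whole if a number of a shift passes 4.17 or a number of a turn 7.16, either way. A call with a gripper value outside its range is refused whole. The fingers move at their own pace and stop on an object; "force" is the grip in N (left out, the last holds). Time passes only in rows, so rows that do not move let the fingers close. It gives the time, the measured TCP pose, the force and the opening at its end, in the units of the state.
- env.get_obs(): the state, without advancing time (a new reading comes with each control period).
- env.read_camera(name): name is "side" or "top"; returns a dict with "img" (384x512x3 uint8, blue, green, red), "mtx" (3x3 intrinsics, pixels), "pose" (4x4, takes a point from camera to world coordinates). Camera axes: x right, y down, z forward; pixel columns grow to the right and rows downward; lengths in m; the calibration is good to about 2 mm. A picture is of the moment at which its call begins. There is no depth.
- env.sign_off(): hands the job in, once; it reports no verdict.
The state is a dict: "time_s": time; "qpos": joint angles; "joint_velocities": joint speeds; "effort": joint torques, N m; "tool_pos": TCP position; "tool_rot": TCP orientation; "force": force on the tool from outside, world axes, zero at the start; "wrist_torque": the same for the moment, N m; "grip_width": finger opening in m.
Only numpy, scipy, OpenCV 4.12 (cv2) and the standard library are available. Lean on these libraries where they do the work, as an engineer would, in place of code of your own. Each camera call takes 0.05 s, during which the arm holds its last target.

## Working session

There is one attempt and no reset: what is moved stays moved. The work goes in short steps, Python scripts to look and compute and a tool call to move; the robot and the scene stay as the last step left them, time stands still between calls to the robot, and variables do not carry over. Pictures are saved under pics/ and viewed, and the job is handed in when it is done.

Besides the shell and the picture viewer there is one more tool, called after ">>>" by a JSON object that holds its "fn" and its "kwargs", one argument or row to a line. drive_tool: Moves the arm, as the interface text tells. Its arguments: {"type":"object","properties":{"commands":{"type":"array"},"force":{"type":"number"}},"required":["commands"]}

```bash
ls; mkdir -p pics; python3 - <<'E'
from cell import env
import cv2
o=env.get_obs(); print(o)
for n in("side","top"):
    c=env.read_camera(n); cv2.imwrite(f"pics/{n}0.png",c["img"]); print(n,c["mtx"].tolist(),c["pose"].round(4).tolist())
E
```

```text
pics
{'time_s': 0.0, 'qpos': array([74.89091353, 18.43944297, -4.01533545, 83.17142221,  1.29646532,
       78.54240516, -3.26045295]), 'joint_velocities': array([-0.05958407,  0.03578592, -0.05936453, -0.02953228,  0.06088614,
        0.00185122, -0.07865841]), 'effort': array([-5.71619040e-06, -4.91290998e+01, -4.04005134e-01, -3.12524235e+01,
       -6.38774643e-02,  4.36365476e-02,  1.61472344e-04]), 'tool_pos': array([ 0.17809601, -0.62470467,  0.29118753]), 'tool_rot': array([-1.79892051e+02,  7.16389051e-03,  1.59184193e+01]), 'force': array([-0.18365707, -0.08747791, -0.70157254]), 'wrist_torque': array([-0.03325581,  0.0279125 , -0.05803404]), 'grip_width': 0.08724599334856431}
side [[383.2312150097616, 0.0, 254.83195809627233], [0.0, 383.2312150097616, 192.19222351948807], [0.0, 0.0, 1.0]] [[0.7618, 0.4846, -0.4299, 0.9213], [0.6477, -0.5753, 0.4995, -0.5414], [-0.0052, -0.659, -0.7522, 0.9441], [0.0, 0.0, 0.0, 1.0]]
top [[350.03121100799086, 0.0, 260.69212346247735], [0.0, 350.03121100799086, 187.95377826035397], [0.0, 0.0, 1.0]] [[0.0068, -0.9932, 0.1163, 0.3928], [-1.0, -0.0064, 0.0036, -0.0396], [-0.0028, -0.1163, -0.9932, 1.0118], [0.0, 0.0, 0.0, 1.0]]
```

View pics/side0.png

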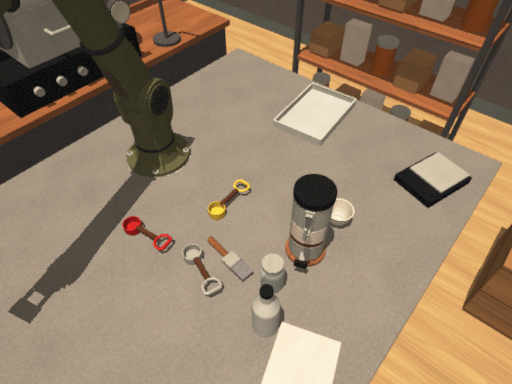

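View pics/top0.png

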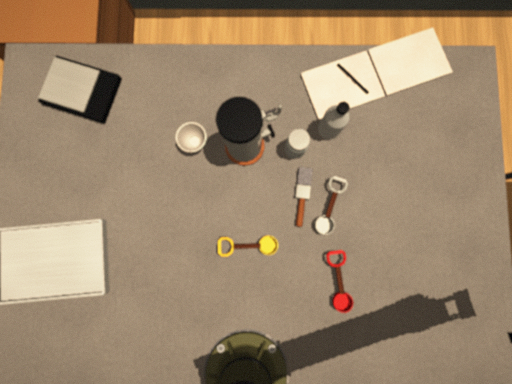

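```bash
cat > h.py <<'E'
import numpy as np, cv2
from scipy.spatial.transform import Rotation as R
from cell import env
def w(c,uv,z):
    d=c["pose"][:3,:3]@np.linalg.inv(c["mtx"])@np.array([uv[0],uv[1],1.]); o=c["pose"][:3,3]
    return o+d*(z-o[2])/d[2]
def px(c,P):
    p=np.linalg.inv(c["pose"])@np.append(P,1); q=c["mtx"]@p[:3]; return q[:2]/q[2]
def tri(c1,a,c2,b):
    A=[];B=[]
    for c,uv in((c1,a),(c2,b)):
        d=c["pose"][:3,:3]@np.linalg.inv(c["mtx"])@np.array([uv[0],uv[1],1.]);d/=np.linalg.norm(d)
        M=np.eye(3)-np.outer(d,d);A.append(M);B.append(M@c["pose"][:3,3])
    return np.linalg.lstsq(np.vstack(A),np.hstack(B),rcond=None)[0]
def crop(c,u,v,hw,hh,k,name):
    im=c["img"];u0,v0=max(0,u-hw),max(0,v-hh)
    s=im[v0:v+hh,u0:u+hw]; s=cv2.resize(s,None,fx=k,fy=k,interpolation=cv2.INTER_CUBIC)
    for i in range(0,s.shape[1],10*k): cv2.putText(s,str(u0+i//k),(i,8),0,.3,(255,255,0),1); cv2.line(s,(i,10),(i,14),(255,255,0),1)
    for i in range(0,s.shape[0],10*k): cv2.putText(s,str(v0+i//k),(0,i+4),0,.3,(255,255,0),1)
    cv2.imwrite("pics/"+name,s)
E
python3 - <<'E'
from h import *
t=env.read_camera("top");s=env.read_camera("side")
crop(t,265,130,48,45,8,"ct.png");crop(t,330,205,45,45,8,"cs.png");crop(s,310,230,45,60,6,"ss.png");crop(s,225,265,60,45,6,"ss2.png")
E
```

```text
(no output)
```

View pics/ct.png

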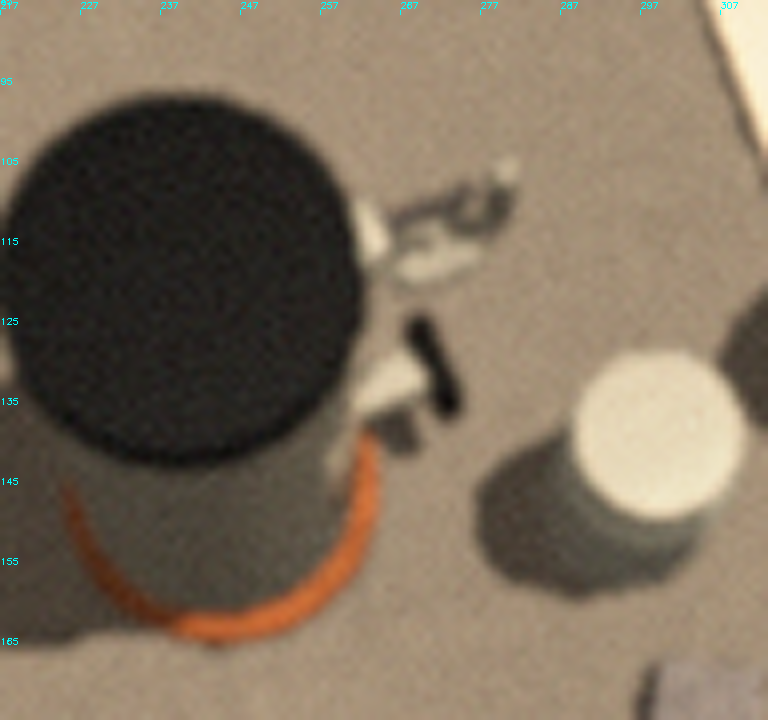

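View pics/cs.png

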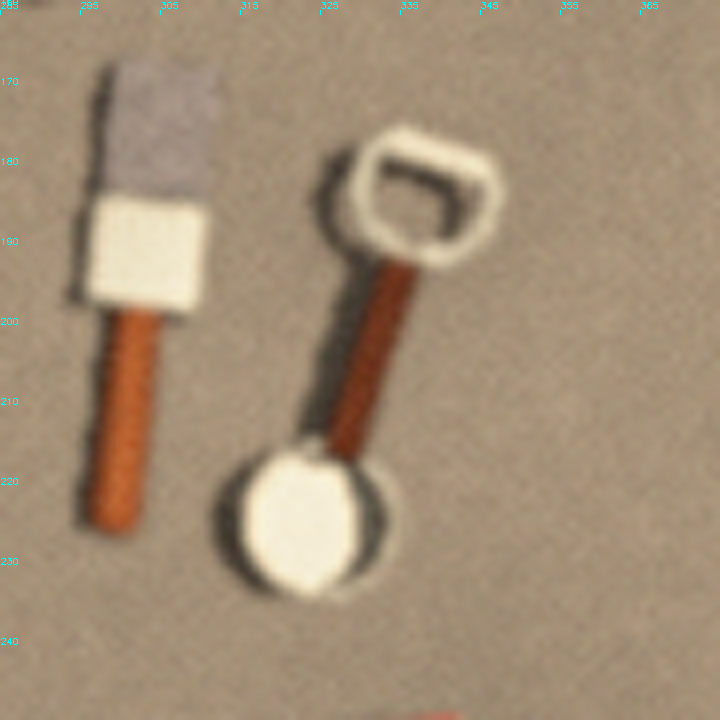

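View pics/ss.png

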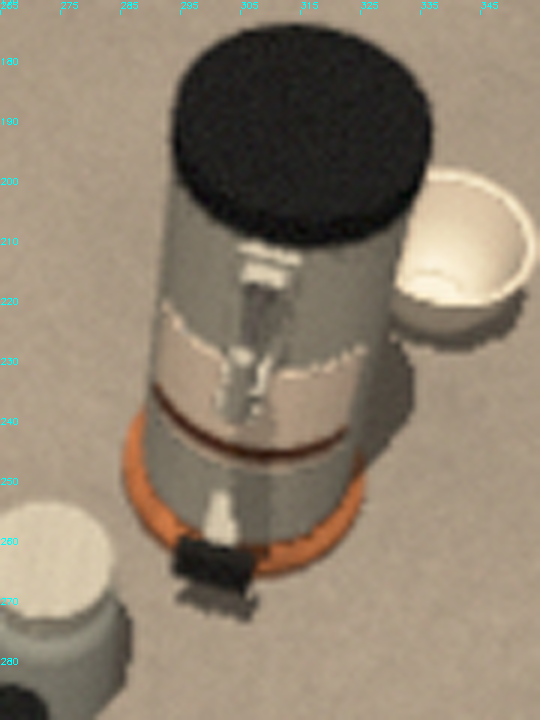

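View pics/ss2.png

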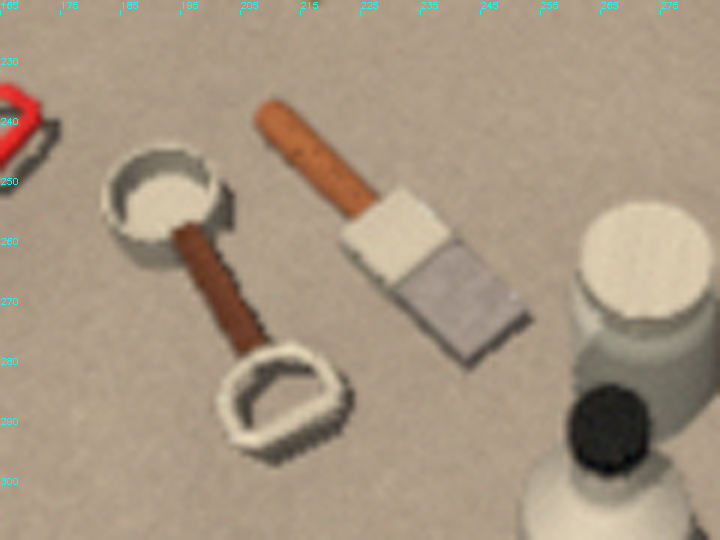

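```bash
python3 - <<'E'
from h import *
t=env.read_camera("top");s=env.read_camera("side")
np.set_printoptions(precision=4,suppress=True)
print("lid top", w(t,(240,120.2),.262), w(s,(315,190.5),.262))
def cc(n,uv,z): print(n,w(t,uv,z))
eye=w(t,(340,179.1),.030); bowl=w(t,(324.2,225),.030)
h1=w(t,(335,192.8),.031);h2=w(t,(328.1,216.9),.031)
print("eye",eye,"bowl",bowl,"h",h1,h2)
# side: crop 165+px/6, 220+py/6
e2=w(s,(165+285/6,220+418/6),.030); b2=w(s,(165+162/6,220+190/6),.030)
print("side eye",e2,"bowl",b2)
for a,b in((eye,bowl),(e2,b2),(h1,h2)):
  d=a-b; print(np.degrees(np.arctan2(d[1],d[0])),np.linalg.norm(d))
# nose (top 217+508/8, 85+165/8)
print("nose",w(t,(280.5,105.6),.235), w(s,(265+240/6,170+355/6),.235))
print("pad",w(t,(217+435/8,85+365/8),.06),w(s,(265+215/6,170+560/6),.06))
print("jar",w(t,(299.4,139.4),.11),"flask",w(t,(341,109),.19),w(s,(265,292),.19))
C=w(t,(240,120.2),.262)
for i in range(3): pass
# lid circle fit
for nm,c in(("top",t),("side",s)):
  for z in(.262,):
    print(nm,[px(c,[C[0]+.052*np.cos(a),C[1]+.052*np.sin(a),z]).round(1).tolist() for a in np.arange(0,6.28,1.5708)])
E
```

```text
lid top [0.6309 0.0098 0.262 ] [0.6372 0.0076 0.262 ]
eye [ 0.5345 -0.2604  0.03  ] bowl [ 0.405  -0.2138  0.03  ] h [ 0.4953 -0.2453  0.031 ] [ 0.4275 -0.2248  0.031 ]
side eye [ 0.5327 -0.2614  0.03  ] bowl [ 0.4077 -0.2159  0.03  ]
-19.765565528145295 0.13763559501311984
-20.009762680383187 0.13300623380359053
-16.799885692716998 0.07080700541424503
nose [ 0.6746 -0.081   0.235 ] [ 0.6751 -0.0821  0.235 ]
pad [ 0.6656 -0.0649  0.06  ] [ 0.6703 -0.0661  0.06  ]
jar [ 0.6279 -0.1375  0.11  ] flask [ 0.6832 -0.2302  0.19  ] [ 0.6899 -0.242   0.19  ]
top [[240.3, 97.5], [216.5, 120.1], [239.7, 143.3], [263.6, 120.3]]
side [[331.8, 199.4], [325.5, 176.6], [295.7, 178.5], [300.5, 201.5]]
```

>>> {"fn": "drive_tool", "kwargs": {
  "commands": [
    [0, 0, -1, 0, 0, 0, 0.35],
    [3.14, -1.93, -0.6, 0, 0, 0, 0.35],
    [3.14, -1.93, -0.6, 0, 0, 0, 0.35],
    [3.14, -1.93, -0.6, 0, 0, 0, 0.35],
    [3.14, -1.93, -0.6, 0, 0, 0, 0.35],
    [3.14, -1.93, -0.6, 0, 0, 0, 0.35],
    [3.14, -1.93, -0.6, 0, 0, 0, 0.35],
    [3.14, -1.93, -0.6, 0, 0, 0, 0.35],
    [3.14, -1.93, -0.4, 0, 0, 0, 0.35],
    [3.14, -1.93, 0, 0, 0, 0, 0.35],
    [3.14, -1.93, 0, 0, 0, 0, 0.35],
    [3.14, -1.93, 0, 0, 0, 0, 0.35],
    [3.14, -1.93, 0, 0, 0, 0, 0.35],
    [3.14, -1.93, 0, 0, 0, 0, 0.35],
    [3.14, -1.93, 0, 0, 0, 0, 0.35],
    [3.14, -1.93, 0, 0, 0, 0, 0.35],
    [3.14, -1.93, 0, 0, 0, 0, 0.35],
    [3.14, -1.93, 0, 0, 0, 0, 0.35],
    [3.14, -1.93, 0, 0, 0, 0, 0.35],
    [3.14, -1.93, 0, 0, 0, 0, 0.35]
  ],
  "force": 20
}}

```text
time_s: 1.97
tool_pos: [0.6524, -0.1077, 0.3493]
tool_rot: [179.9, -0.0, 15.9]
force: [0.3, -0.9, 0.5]
grip_width: 0.0305
```

>>> {"fn": "drive_tool", "kwargs": {
  "commands": [
    [0, 0, 0, 0, 0, -6.7, 0.35],
    [0, 0, 0, 0, 0, -6.7, 0.35],
    [0, 0, 0, 0, 0, -6.7, 0.35],
    [0, 0, 0, 0, 0, -6.7, 0.35],
    [0, 0, 0, 0, 0, -6.7, 0.35],
    [0, 0, 0, 0, 0, -6.7, 0.35],
    [0, 0, 0, 0, 0, -6.7, 0.35],
    [0, 0, 0, 0, 0, -6.7, 0.35],
    [0, 0, 0, 0, 0, -6.7, 0.35],
    [0, 0, 0, 0, 0, -6.7, 0.35],
    [0, 0, 0, 0, 0, -6.7, 0.35],
    [0, 0, 0, 0, 0, -6.7, 0.35],
    [0, 0, 0, 0, 0, -6.7, 0.35],
    [0, 0, 0, 0, 0, -6.7, 0.35],
    [0, 0, 0, 0, 0, -5.7, 0.35],
    [0, 0, 0, 0, 0, 0, 0.35],
    [0, 0, 0, 0, 0, 0, 0.35]
  ]
}}

```text
time_s: 3.38
tool_pos: [0.6515, -0.1091, 0.3488]
tool_rot: [180.0, 0.0, 115.2]
force: [-0.2, 0.3, 0.2]
grip_width: 0.0308
```

```bash
python3 - <<'E'
from h import *
o=env.get_obs(); print(o)
t=env.read_camera("top");s=env.read_camera("side")
crop(t,265,110,60,50,6,"t1.png");crop(s,310,200,60,70,5,"s1.png")
E
```

```text
{'time_s': 3.3833, 'qpos': array([ 39.17385127,  24.31510538, -44.91629699,  75.17055589,
        16.93193774,  87.18616052,  21.29252871]), 'joint_velocities': array([-0.42467802, -0.09118954,  0.38771388,  0.28164228, -0.10888673,
       -0.18922268, -0.47371178]), 'effort': array([ 7.99535704e-02, -4.70872056e+01, -8.79808724e+00, -3.04692507e+01,
       -2.89227400e-02,  7.36460346e-02,  1.80944628e-01]), 'tool_pos': array([ 0.65145246, -0.1091207 ,  0.3487839 ]), 'tool_rot': array([1.79978803e+02, 1.86816361e-02, 1.15226198e+02]), 'force': array([-0.19213243,  0.30500903,  0.17524879]), 'wrist_torque': array([-0.03080917, -0.148208  , -0.02773287]), 'grip_width': 0.030817132927074557}
```

View pics/s1.png

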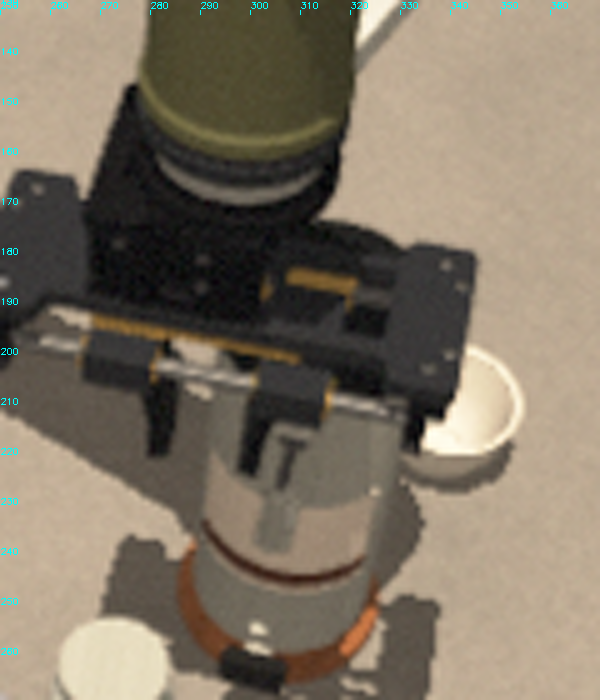

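>>> {"fn": "drive_tool", "kwargs": {
  "commands": [
    [0.5, 1.1, 0, 0, 0, 0, 0.35],
    [0.5, 1.1, 0, 0, 0, 0, 0.35],
    [0.5, 1.1, 0, 0, 0, 0, 0.35],
    [0, 0, 1, 0, 0, 0, 0.35],
    [0, 0, 1.5, 0, 0, 0, 0.35],
    [0, 0, 0, 0, 0, 0, 0.35],
    [0, 0, 0, 0, 0, 0, 0.35]
  ]
}}

```text
time_s: 4.07
tool_pos: [0.6743, -0.0809, 0.3217]
tool_rot: [-179.9, -0.1, 115.4]
force: [0.1, 0.2, 0.4]
grip_width: 0.0303
```

```bash
python3 - <<'E'
from h import *
t=env.read_camera("top");s=env.read_camera("side")
crop(t,265,110,60,50,6,"t2.png");crop(s,310,200,60,60,5,"s2.png")
E
```

```text
(no output)
```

View pics/s2.png

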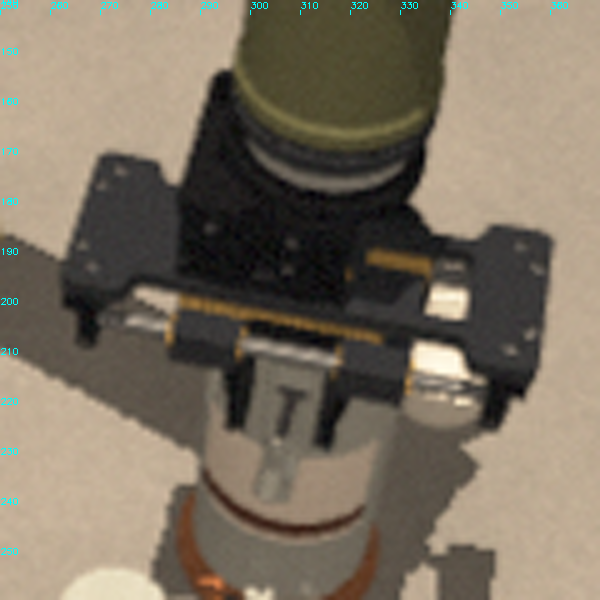

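View pics/t2.png

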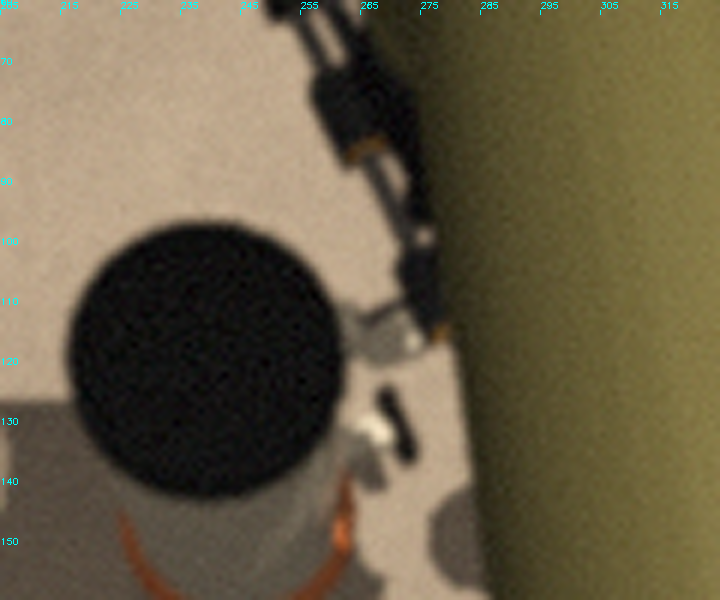

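>>> {"fn": "drive_tool", "kwargs": {
  "commands": [
    [0, 0, 1, 0, 0, 0, 0.35],
    [0, 0, 1.2, 0, 0, 0, 0.35],
    [0, 0, 1.2, 0, 0, 0, 0.35],
    [0, 0, 1.1, 0, 0, 0, 0.35],
    [0, 0, 0, 0, 0, 0, 0.35],
    [0, 0, 0, 0, 0, 0, 0.35]
  ]
}}

```text
time_s: 4.67
tool_pos: [0.6742, -0.0814, 0.2768]
tool_rot: [-179.9, -0.1, 115.4]
force: [-0.2, -1.0, 0.9]
grip_width: 0.0304
```

>>> {"fn": "drive_tool", "kwargs": {
  "commands": [
    [0.01, -0.3, 0, 0, 0, 2, 0.35],
    [0.02, -0.7, 0, 0, 0, 4, 0.35],
    [0.02, -0.7, 0, 0, 0, 4, 0.35],
    [0.02, -0.7, 0, 0, 0, 4, 0.35],
    [0.02, -0.7, 0, 0, 0, 4, 0.35],
    [0.02, -0.7, 0, 0, 0, 4, 0.35],
    [0.02, -0.7, 0, 0, 0, 4, 0.35],
    [0.02, -0.7, 0, 0, 0, 4, 0.35],
    [0.02, -0.7, 0, 0, 0, 4, 0.35],
    [0.02, -0.7, 0, 0, 0, 4, 0.35]
  ]
}}

```text
time_s: 5.5
tool_pos: [0.6106, -0.0883, 0.2792]
tool_rot: [179.9, -0.0, 77.2]
force: [0.8, 0.4, 0.3]
grip_width: 0.0305
```

>>> {"fn": "drive_tool", "kwargs": {
  "commands": [
    [0.02, -0.7, 0, 0, 0, 4, 0.35],
    [0.02, -0.7, 0, 0, 0, 4, 0.35],
    [0.02, -0.7, 0, 0, 0, 4, 0.35],
    [0.02, -0.7, 0, 0, 0, 4, 0.35],
    [0.02, -0.7, 0, 0, 0, 4, 0.35],
    [0.02, -0.7, 0, 0, 0, 4, 0.35],
    [0.02, -0.7, 0, 0, 0, 4, 0.35],
    [0.02, -0.7, 0, 0, 0, 4, 0.35],
    [0.02, -0.7, 0, 0, 0, 4, 0.35],
    [0.02, -0.7, 0, 0, 0, 4, 0.35],
    [0.02, -0.7, 0, 0, 0, 4, 0.35],
    [0.02, -0.7, 0, 0, 0, 4, 0.35],
    [0.02, -0.7, 0, 0, 0, 4, 0.35],
    [0.02, -0.7, 0, 0, 0, 4, 0.35],
    [0.02, -0.7, 0, 0, 0, 4, 0.35],
    [0.02, -0.7, 0, 0, 0, 4, 0.35],
    [0.02, -0.7, 0, 0, 0, 4, 0.35]
  ]
}}

```text
time_s: 6.92
tool_pos: [0.5328, -0.0074, 0.2792]
tool_rot: [179.9, -0.1, 9.2]
force: [0.2, -1.2, 0.7]
grip_width: 0.0304
```

>>> {"fn": "drive_tool", "kwargs": {
  "commands": [
    [0.02, -0.7, 0, 0, 0, 4, 0.35],
    [0.02, -0.7, 0, 0, 0, 4, 0.35],
    [0, 0, 0, 0, 0, 0, 0.35],
    [0, 0, 0, 0, 0, 0, 0.35]
  ]
}}

```text
time_s: 7.25
tool_pos: [0.5315, 0.0069, 0.2789]
tool_rot: [180.0, -0.1, 1.6]
force: [0.2, -0.6, -0.5]
grip_width: 0.0302
```

>>> {"fn": "drive_tool", "kwargs": {
  "commands": [
    [0, -0.2, 0, 0, 0, 1.6, 0.35],
    [0, 0, 0, 0, 0, 0, 0],
    [0, 0, 0, 0, 0, 0, 0],
    [0, 0, 0, 0, 0, 0, 0],
    [0, 0, 0, 0, 0, 0, 0],
    [0, 0, 0, 0, 0, 0, 0],
    [0, 0, 0, 0, 0, 0, 0]
  ],
  "force": 8
}}

```text
time_s: 7.83
tool_pos: [0.5312, 0.0082, 0.2782]
tool_rot: [180.0, 0.0, -0.2]
force: [-0.7, -0.6, 0.4]
grip_width: 0.0081
```

```bash
python3 - <<'E'
from h import *
t=env.read_camera("top");s=env.read_camera("side")
cv2.imwrite("pics/s3.png",s["img"]);cv2.imwrite("pics/t3.png",t["img"])
E
```

```text
(no output)
```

View pics/s3.png

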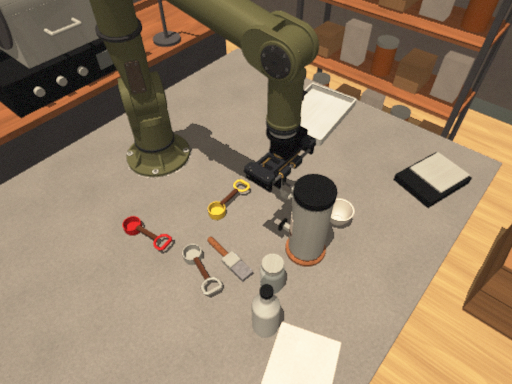

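View pics/t3.png

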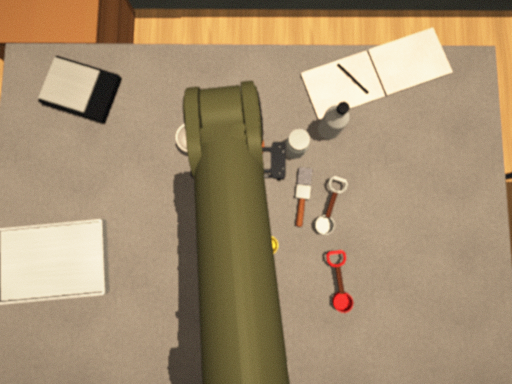

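>>> {"fn": "drive_tool", "kwargs": {
  "commands": [
    [0, 0, 0, 0, 0, 0, 0.35],
    [0, 0, 0, 0, 0, 0, 0.35],
    [0, 0, 0, 0, 0, 0, 0.35],
    [0, 0, -0.8, 0, 0, 0, 0.4],
    [0, 0, -2, 0, 0, 0, 0.4],
    [0, 0, -2, 0, 0, 0, 0.4],
    [0, 0, -2, 0, 0, 0, 0.4],
    [-0.7, 3, 0, 0, 0, 2.4, 0.4],
    [-0.7, 3, 0, 0, 0, 2.4, 0.4],
    [-0.7, 3, 0, 0, 0, 2.4, 0.4],
    [-0.7, 3, 0, 0, 0, 2.4, 0.4],
    [-0.7, 3, 0, 0, 0, 2.4, 0.4],
    [-0.7, 3, 0, 0, 0, 2.4, 0.4],
    [-0.7, 3, 0, 0, 0, 2.4, 0.4],
    [-0.7, 3, 0, 0, 0, 2.4, 0.4],
    [0, 0, 0, 0, 0, 0, 0.4],
    [0, 0, 0, 0, 0, 0, 0.4]
  ]
}}

```text
time_s: 9.35
tool_pos: [0.4397, -0.2213, 0.3468]
tool_rot: [180.0, -0.0, -19.6]
force: [0.0, 0.8, -0.4]
grip_width: 0.0349
```

```bash
python3 - <<'E'
from h import *
t=env.read_camera("top");s=env.read_camera("side")
print(env.get_obs()["qpos"])
crop(t,240,130,48,45,8,"t4.png");crop(s,310,220,60,60,6,"s4.png");cv2.imwrite("pics/s4f.png",s["img"])
E
```

```text
[ 45.66948786  -1.41788306 -21.82532387  99.32585688  -0.56787343
  81.94489382 -85.3715671 ]
```

View pics/t4.png

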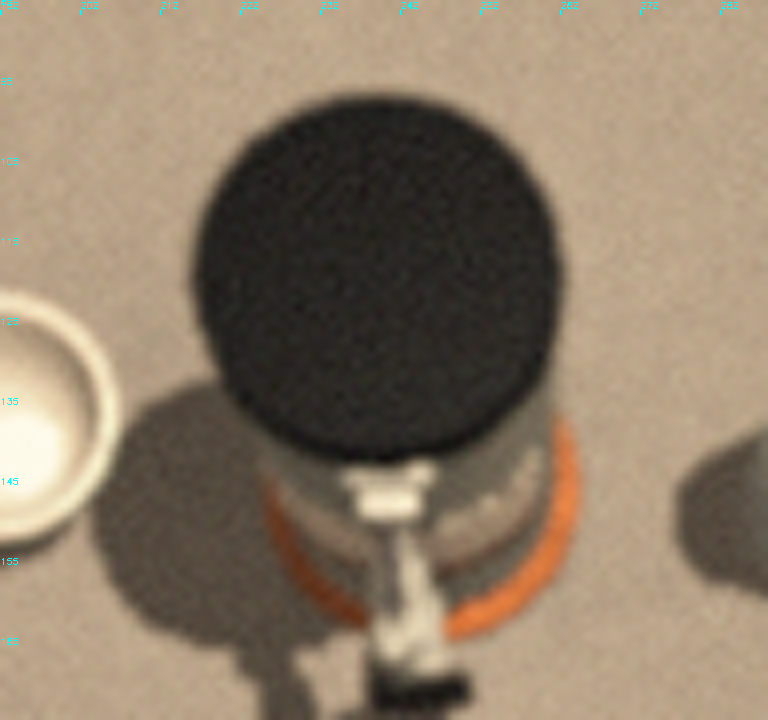

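View pics/s4.png

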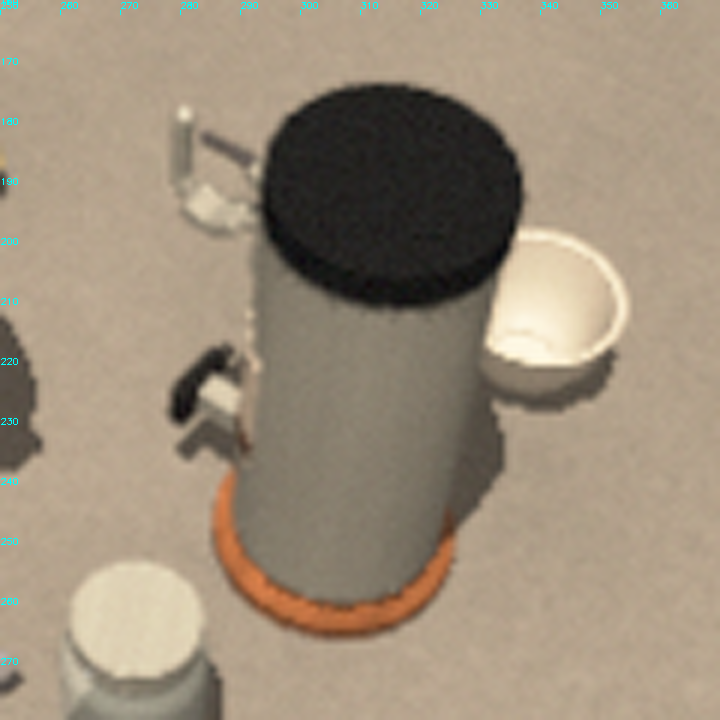

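View pics/s4f.png

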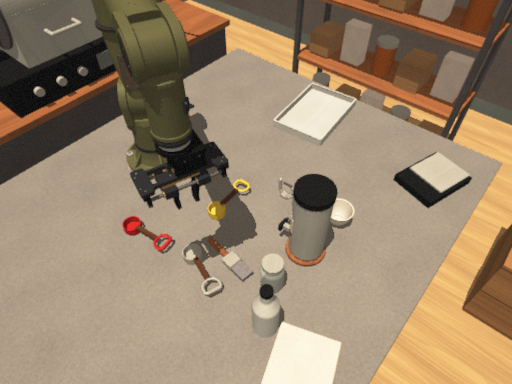

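```bash
python3 - <<'E'
from h import *
np.set_printoptions(precision=4,suppress=True)
t=env.read_camera("top");s=env.read_camera("side")
print("nose side",w(s,(280.7,178.7),.235))
for P in([.532,.009,.235],[.552,.009,.1875],[.544,.009,.052],[.544,.009,.065],[.582,.009,.20]):
    u=px(t,P);v=px(s,P);print(P,u,((u-[192,85])*8).round(),v,((v-[250,160])*6).round())
print("lid",w(t,(192+378/8,85+280/8),.262))
print("pad top view",w(t,(192+418/8,85+680/8),.065))
# lid side fit
for C in([.632,.009],[.636,.008]):
  q=np.array([px(s,[C[0]+.052*np.cos(a),C[1]+.052*np.sin(a),.262]) for a in np.arange(0,6.28,.02)]);q=(q-[250,160])*6
  print(C,q.min(0),q.max(0))
E
```

```text
nose side [0.5367 0.0064 0.235 ]
[0.532, 0.009, 0.235] [240.495  166.5481] [388. 652.] [279.8487 177.2653] [179. 104.]
[0.552, 0.009, 0.1875] [241.8015 161.8202] [398. 615.] [285.0902 193.3355] [211. 200.]
[0.544, 0.009, 0.052] [244.5185 173.9646] [420. 712.] [280.3511 222.7658] [182. 377.]
[0.544, 0.009, 0.065] [244.2872 173.2235] [418. 706.] [280.5545 220.049 ] [183. 360.]
[0.582, 0.009, 0.2] [241.6696 148.3346] [397. 507.] [294.6861 195.8243] [268. 215.]
lid [0.6313 0.0115 0.262 ]
pad top view [0.5529 0.0092 0.065 ]
[0.632, 0.009] [249.7917  80.333 ] [513.5776 276.3728]
[0.636, 0.008] [256.3748  86.1882] [520.8628 283.1828]
```

>>> {"fn": "drive_tool", "kwargs": {
  "commands": [
    [1.2, 0.2, 1, 0, 0, 0, 0.4],
    [1.3, 0.2, 2.5, 0, 0, 0, 0.4],
    [1.2, 0.2, 3, 0, 0, 0, 0.4],
    [0, 0, 3, 0, 0, 0, 0.4],
    [0, 0, 3, 0, 0, 0, 0.4],
    [0, 0, 3, 0, 0, 0, 0.4],
    [0, 0, 3, 0, 0, 0, 0.4],
    [0, 0, 2, 0, 0, 0, 0.4],
    [0, 0, 1, 0, 0, 0, 0.4],
    [0, 0, 0, 0, 0, 0, 0.4],
    [0, 0, 0, 0, 0, 0, 0.4]
  ]
}}

```text
time_s: 10.47
tool_pos: [0.4741, -0.237, 0.1318]
tool_rot: [-180.0, -0.0, -19.3]
force: [0.7, 0.6, 0.8]
grip_width: 0.0349
```

```bash
python3 - <<'E'
from h import *
t=env.read_camera("top");s=env.read_camera("side")
crop(t,320,195,60,50,6,"t5.png");crop(s,210,260,60,50,6,"s5.png")
E
```

```text
(no output)
```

View pics/t5.png

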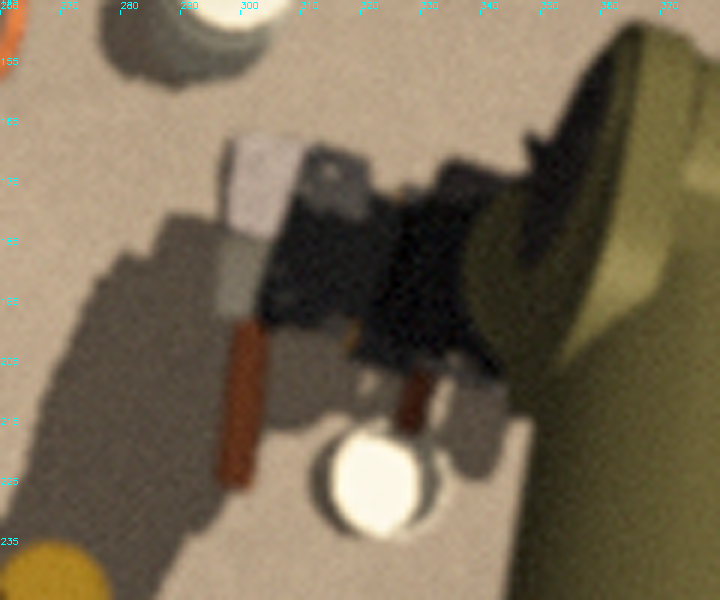

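View pics/s5.png

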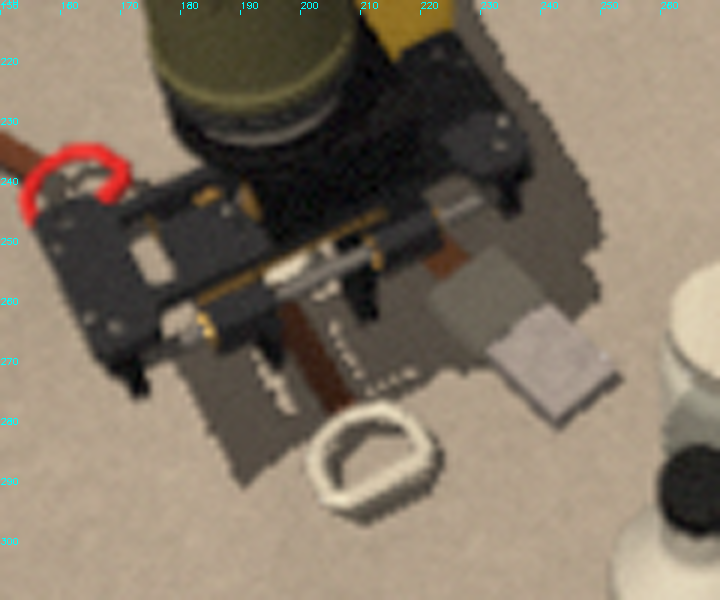

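>>> {"fn": "drive_tool", "kwargs": {
  "commands": [
    [0, 0.2, 1, 0, 0, 0, 0.4],
    [0, 0, 1.5, 0, 0, 0, 0.4],
    [0, 0, 1.5, 0, 0, 0, 0.4],
    [0, 0, 1, 0, 0, 0, 0.4],
    [0, 0, 0.5, 0, 0, 0, 0.4],
    [0, 0, 0, 0, 0, 0, 0.4],
    [0, 0, 0, 0, 0, 0, 0.4],
    [0, 0, 0, 0, 0, 0, 0],
    [0, 0, 0, 0, 0, 0, 0],
    [0, 0, 0, 0, 0, 0, 0],
    [0, 0, 0, 0, 0, 0, 0],
    [0, 0, 0, 0, 0, 0, 0],
    [0, 0, 0, 0, 0, 0, 0]
  ],
  "force": 55
}}

```text
time_s: 11.65
tool_pos: [0.473, -0.2396, 0.0766]
tool_rot: [180.0, -0.0, -19.4]
force: [0.4, -0.2, 0.7]
grip_width: 0.0135
```

>>> {"fn": "drive_tool", "kwargs": {
  "commands": [
    [0, 0, -0.5, 0, 0, 0, 0],
    [0, 0, -1, 0, 0, 0, 0],
    [0, 0, -2, 0, 0, 0, 0],
    [0, 0, -2.5, 0, 0, 0, 0],
    [0, 0, -2.5, 0, 0, 0, 0],
    [0, 0, -2.5, 0, 0, 0, 0],
    [0, 0, -2.5, 0, 0, 0, 0],
    [0, 0, -2.5, 0, 0, 0, 0],
    [0, 0, -2.5, 0, 0, 0, 0],
    [0, 0, -2.5, 0, 0, 0, 0],
    [0, 0, -2.5, 0, 0, 0, 0],
    [0, 0, -2, 0, 0, 0, 0],
    [0, 0, -1, 0, 0, 0, 0],
    [0, 0, 0, 0, 0, 0, 0],
    [0, 0, 0, 0, 0, 0, 0]
  ]
}}

```text
time_s: 12.9
tool_pos: [0.4725, -0.2392, 0.341]
tool_rot: [180.0, 0.0, -19.4]
force: [-0.2, -0.1, -3.2]
grip_width: 0.0131
```

>>> {"fn": "drive_tool", "kwargs": {
  "commands": [
    [-0.4, -1.2, 0, 0, 0, 0, 0],
    [-0.7, -2.3, 0, 0, 0, 0, 0],
    [-0.7, -2.3, 0, 0, 0, 0, 0],
    [-0.7, -2.3, 0, 0, 0, 0, 0],
    [-0.7, -2.3, 0, 0, 0, 0, 0],
    [-0.7, -2.3, 0, 0, 0, 0, 0],
    [-0.7, -2.3, 0, 0, 0, 0, 0],
    [-0.7, -2.3, 0, 0, 0, 0, 0],
    [-0.7, -2.3, 0, 0, 0, 0, 0],
    [-0.7, -2.3, 0, 0, 0, -3, 0],
    [-0.5, -1.5, 0, 0, 0, -4, 0],
    [0, 0, 0, 0, 0, -4, 0],
    [0, 0, 0, 0, 0, -4, 0],
    [0, 0, 0, 0, 0, -3, 0],
    [0, 0, 0, 0, 0, -1.4, 0],
    [0, 0, 0, 0, 0, 0, 0],
    [0, 0, 0, 0, 0, 0, 0]
  ]
}}

```text
time_s: 14.32
tool_pos: [0.4813, 0.0057, 0.3406]
tool_rot: [-180.0, 0.1, 0.0]
force: [0.1, -0.2, -2.2]
grip_width: 0.0133
```

```bash
python3 - <<'E'
from h import *
t=env.read_camera("top");s=env.read_camera("side")
print(env.get_obs()["qpos"])
crop(t,260,150,60,50,6,"t6.png");crop(s,270,190,60,50,6,"s6.png");cv2.imwrite("pics/s6f.png",s["img"])
E
```

```text
[ 32.56062943  -2.52108708 -34.88922936 100.72233247  -1.46341196
  81.37983986 -92.08400686]
```

View pics/t6.png

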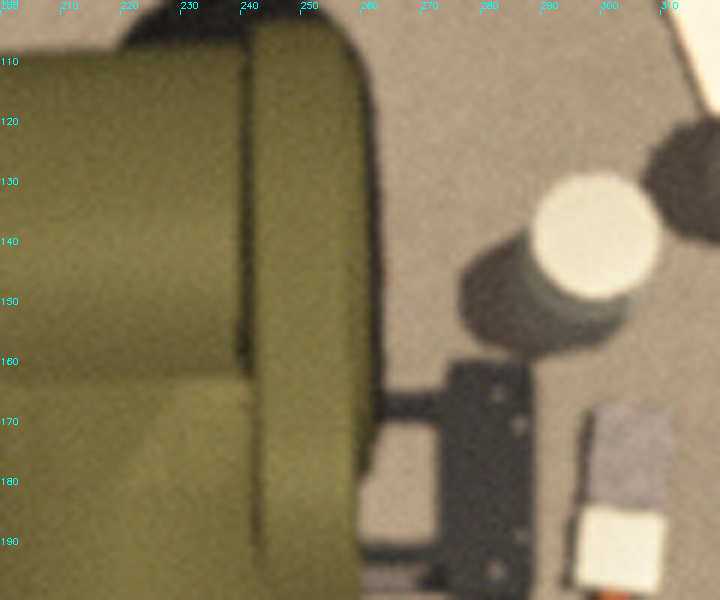

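View pics/s6.png

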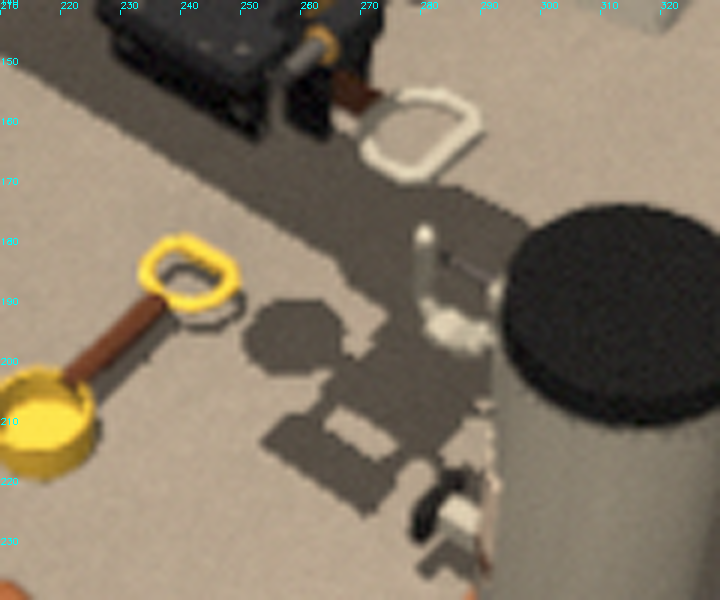

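View pics/s6f.png

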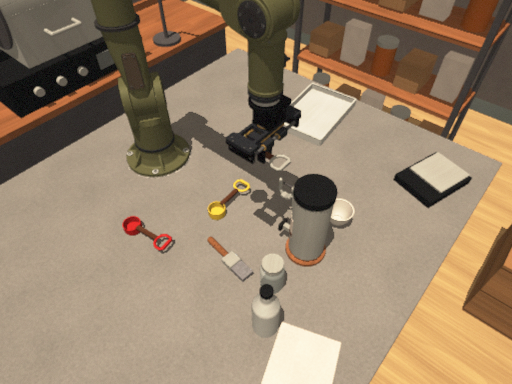

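```bash
python3 - <<'E'
from h import *
np.set_printoptions(precision=4,suppress=True)
s=env.read_camera("side")
o=env.get_obs(); z=o["tool_pos"][2]-.0505; print(o["tool_pos"])
print("bar",w(s,(284.3,165.0),z),"pred",px(s,[.5463,.0057,z]))
print("nose",w(s,(280.7,178.7),.235))
for yy in(-.022,.022):
  u=px(s,[.5463,.0057+yy,z]); print((u-[210,140])*6)
E
```

```text
[0.4815 0.0054 0.341 ]
bar [0.5456 0.005  0.2905] pred [284.6909 164.9776]
nose [0.5367 0.0064 0.235 ]
[414.4888 179.7069]
[481.013  120.7239]
```

>>> {"fn": "drive_tool", "kwargs": {
  "commands": [
    [0.1, -0.15, 1, 0, 0, 0, 0],
    [0.1, -0.1, 1.5, 0, 0, 0, 0],
    [0, 0, 1.5, 0, 0, 0, 0],
    [0, 0, 0.5, 0, 0, 0, 0],
    [0, 0, 0, 0, 0, 0, 0],
    [0, 0, 0, 0, 0, 0, 0],
    [0, 0, 0, 0, 0, 0, 0]
  ]
}}

```text
time_s: 15.05
tool_pos: [0.484, 0.0078, 0.2969]
tool_rot: [180.0, -0.1, 0.0]
force: [0.6, -0.0, -1.7]
grip_width: 0.0131
```

```bash
python3 - <<'E'
from h import *
s=env.read_camera("side")
print(env.get_obs()["tool_pos"])
crop(s,285,182,30,25,12,"s7.png")
E
```

```text
[0.48410425 0.00779233 0.29709965]
```

View pics/s7.png

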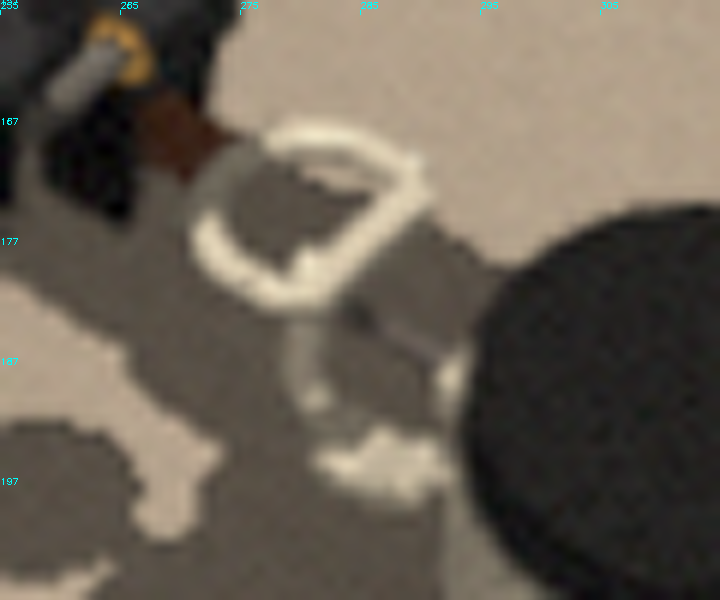

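>>> {"fn": "drive_tool", "kwargs": {
  "commands": [
    [0, 0, 0.5, 0, 0, 0, 0],
    [0, 0, 0.5, 0, 0, 0, 0],
    [0, 0, 0.4, 0, 0, 0, 0],
    [0, 0, 0.3, 0, 0, 0, 0],
    [0, 0, 0.3, 0, 0, 0, 0],
    [0, 0, 0, 0, 0, 0, 0]
  ]
}}

```text
time_s: 15.6
tool_pos: [0.4835, 0.0078, 0.2757]
tool_rot: [-180.0, 0.0, 0.0]
force: [-0.7, -0.1, -1.1]
grip_width: 0.0129
```

>>> {"fn": "drive_tool", "kwargs": {
  "commands": [
    [0, 0, 0.3, 0, 0, 0, 0],
    [0, 0, 0.3, 0, 0, 0, 0],
    [0, 0, 0, 0, 0, 0, 0]
  ]
}}

```text
time_s: 15.85
tool_pos: [0.4837, 0.0078, 0.27]
tool_rot: [-180.0, -0.0, 0.0]
force: [-0.4, -0.7, 0.2]
grip_width: 0.0132
```

```bash
python3 - <<'E'
from h import *
s=env.read_camera("side")
o=env.get_obs();print(o["tool_pos"],o["force"],o["wrist_torque"])
crop(s,285,182,30,25,12,"s8.png")
E
```

```text
[0.48364392 0.00778875 0.27015646] [-0.44018125  0.54695778 -0.45503612] [ 0.07229349 -0.14689072  0.04656508]
```

View pics/s8.png

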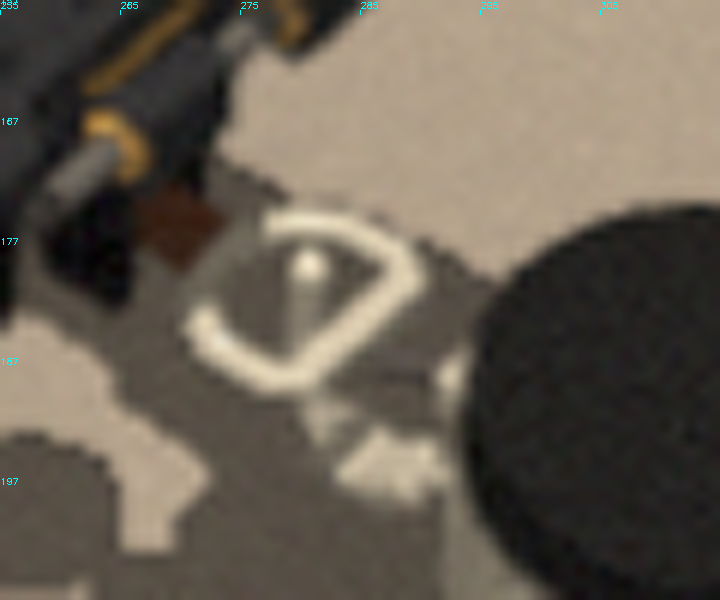

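>>> {"fn": "drive_tool", "kwargs": {
  "commands": [
    [0, 0, 0.3, 0, 0, 0, 0],
    [0, 0, 0.3, 0, 0, 0, 0],
    [0, 0, 0.2, 0, 0, 0, 0],
    [0, 0, 0, 0, 0, 0, 0]
  ]
}}

```text
time_s: 16.23
tool_pos: [0.4832, 0.0077, 0.2616]
tool_rot: [-180.0, 0.1, 0.0]
force: [-1.4, -0.2, 0.3]
grip_width: 0.0133
```

>>> {"fn": "drive_tool", "kwargs": {
  "commands": [
    [0, 0, 0.3, 0, 0, 0, 0],
    [0, 0, 0.3, 0, 0, 0, 0],
    [0, 0, 0.3, 0, 0, 0, 0],
    [0, 0, 0.3, 0, 0, 0, 0],
    [0, 0, 0, 0, 0, 0, 0],
    [0, 0, 0, 0, 0, 0, 0]
  ]
}}

```text
time_s: 16.73
tool_pos: [0.4836, 0.0077, 0.2497]
tool_rot: [-180.0, 0.0, 0.0]
force: [1.0, 0.2, -2.1]
grip_width: 0.0131
```

```bash
python3 - <<'E'
from h import *
s=env.read_camera("side")
o=env.get_obs();print(o["tool_pos"],o["force"],o["wrist_torque"])
crop(s,285,182,30,25,12,"s9.png")
E
```

```text
[0.48374693 0.00773605 0.25004528] [-0.20976875 -0.01082244 -1.31192055] [ 0.04478851 -0.10481082 -0.02553183]
```

View pics/s9.png

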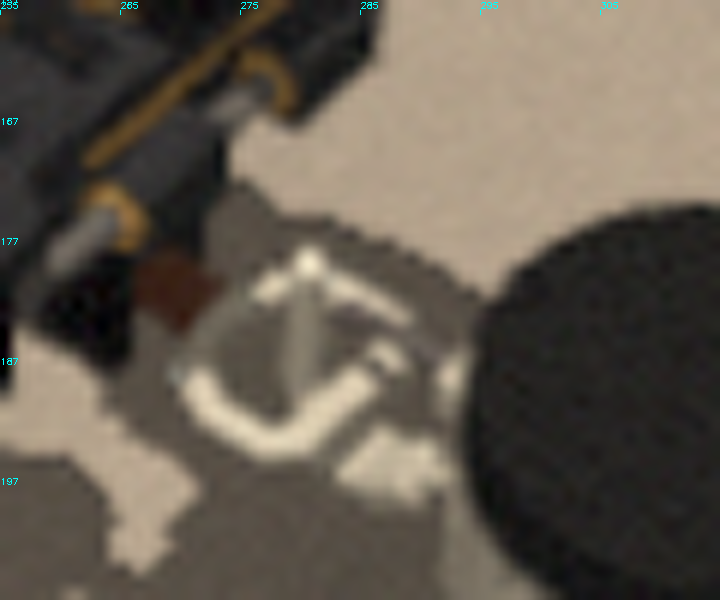

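>>> {"fn": "drive_tool", "kwargs": {
  "commands": [
    [0.2, 0, 0.3, 0, 0, 0, 0],
    [0.3, 0, 0.4, 0, 0, 0, 0],
    [0, 0, 0, 0, 0, 0, 0],
    [0, 0, 0, 0, 0, 0, 0],
    [0, 0, 0, 0, 0, 0, 0]
  ]
}}

```text
time_s: 17.2
tool_pos: [0.4887, 0.0078, 0.2431]
tool_rot: [-180.0, 0.0, 0.0]
force: [0.2, -1.1, -1.6]
grip_width: 0.0131
```

>>> {"fn": "drive_tool", "kwargs": {
  "commands": [
    [0, 0, 0, 0, 0, 0, 0.8],
    [0, 0, 0, 0, 0, 0, 0.8],
    [0, 0, 0, 0, 0, 0, 0.8],
    [0, 0, 0, 0, 0, 0, 0.8],
    [0, 0, 0, 0, 0, 0, 0.8],
    [0, 0, 0, 0, 0, 0, 0.8],
    [0, 0, 0, 0, 0, 0, 0.8],
    [0, 0, 0, 0, 0, 0, 0.8],
    [0, 0, 0, 0, 0, 0, 0.8]
  ]
}}

```text
time_s: 17.95
tool_pos: [0.4886, 0.0078, 0.2432]
tool_rot: [180.0, -0.0, 0.0]
force: [-0.6, 1.0, -0.3]
grip_width: 0.0645
```

```bash
python3 - <<'E'
from h import *
s=env.read_camera("side")
o=env.get_obs();print(o["tool_pos"],o["force"],o["wrist_torque"])
crop(s,285,192,45,45,9,"s10.png")
E
```

```text
[0.48860002 0.00777006 0.24321585] [ 0.2744964  -0.14425715 -0.40386194] [0.05930447 0.03748143 0.03667349]
```

View pics/s10.png

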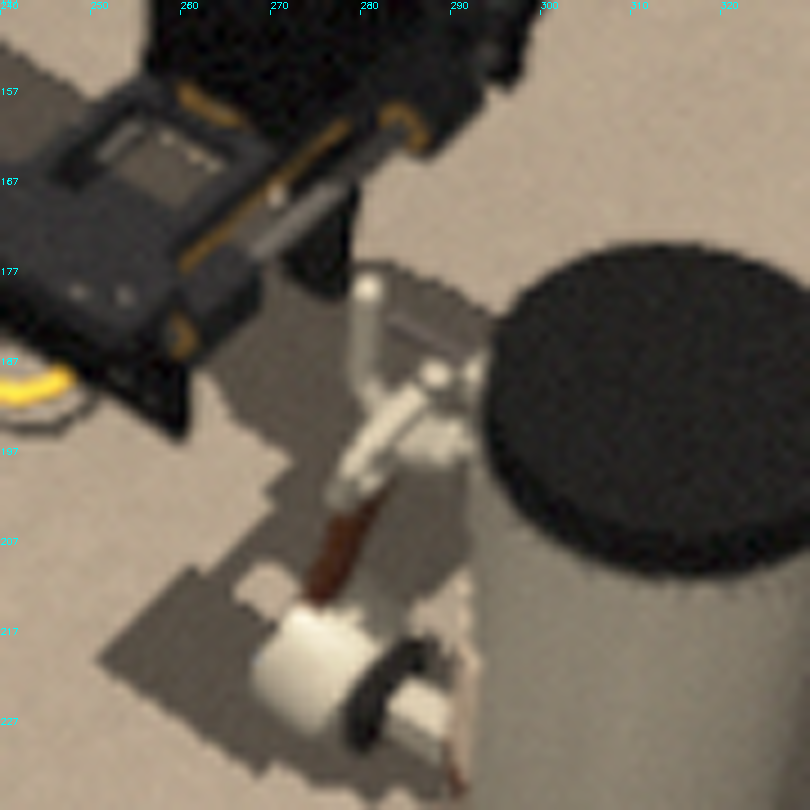

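>>> {"fn": "drive_tool", "kwargs": {
  "commands": [
    [-0.5, 0, -1, 0, 0, 0, 0.8],
    [-0.5, 0, -2, 0, 0, 0, 0.8],
    [0, 0, -3, 0, 0, 0, 0.8],
    [0, 0, -3, 0, 0, 0, 0.8],
    [0, 0, -1, 0, 0, 0, 0.8],
    [0, 2, 0, 0, 0, 0, 0.8],
    [0, 3.5, 0, 0, 0, 0, 0.8],
    [0, 3.5, 0, 0, 0, 0, 0.8],
    [0, 3.5, 0, 0, 0, 0, 0.8],
    [0, 3.5, 0, 0, 0, 0, 0.8],
    [0, 3.5, 0, 0, 0, 0, 0.8],
    [0, 2, 0, 0, 0, 0, 0.8],
    [0, 0, 0, 0, 0, 0, 0.8],
    [0, 0, 0, 0, 0, 0, 0.8],
    [0, 0, 0, 0, 0, 0, 0.8],
    [0, 0, 0, 0, 0, 0, 0.8],
    [0, 0, 0, 0, 0, 0, 0.8],
    [0, 0, 0, 0, 0, 0, 0.8],
    [0, 0, 0, 0, 0, 0, 0.8],
    [0, 0, 0, 0, 0, 0, 0.8]
  ]
}}

```text
time_s: 19.67
tool_pos: [0.4788, -0.2068, 0.3433]
tool_rot: [180.0, -0.0, 0.1]
force: [0.4, 0.3, -0.4]
grip_width: 0.0697
```

>>> {"fn": "drive_tool", "kwargs": {
  "commands": [
    [0, 0, 0, 0, 0, 0, 0.8],
    [0, 0, 0, 0, 0, 0, 0.8],
    [0, 0, 0, 0, 0, 0, 0.8],
    [0, 0, 0, 0, 0, 0, 0.8],
    [0, 0, 0, 0, 0, 0, 0.8],
    [0, 0, 0, 0, 0, 0, 0.8],
    [0, 0, 0, 0, 0, 0, 0.8],
    [0, 0, 0, 0, 0, 0, 0.8],
    [0, 0, 0, 0, 0, 0, 0.8],
    [0, 0, 0, 0, 0, 0, 0.8],
    [0, 0, 0, 0, 0, 0, 0.8],
    [0, 0, 0, 0, 0, 0, 0.8],
    [0, 0, 0, 0, 0, 0, 0.8],
    [0, 0, 0, 0, 0, 0, 0.8],
    [0, 0, 0, 0, 0, 0, 0.8],
    [0, 0, 0, 0, 0, 0, 0.8],
    [0, 0, 0, 0, 0, 0, 0.8],
    [0, 0, 0, 0, 0, 0, 0.8]
  ]
}}

```text
time_s: 21.17
tool_pos: [0.4787, -0.2072, 0.3432]
tool_rot: [180.0, 0.0, 0.0]
force: [-0.4, 0.2, 0.6]
grip_width: 0.0698
```

```bash
python3 - <<'E'
from h import *
s=env.read_camera("side");t=env.read_camera("top")
o=env.get_obs();print(o["time_s"],o["tool_pos"],o["force"])
crop(s,290,205,40,45,8,"s11.png");crop(t,245,140,45,45,8,"t11.png");cv2.imwrite("pics/s11f.png",s["img"])
for n,uv,z in(("bar",(0,0),0),):pass
for P in([.5557,.008,.1875],[.535,.008,.235]): print((px(s,P)-[250,160])*8,(px(t,P)-[200,95])*8)
E
```

```text
21.2667 [ 0.47868284 -0.2072195   0.34324384] [-0.22249797 -1.1896231  -0.15514031]
[287.87860281 273.95934062] [337.91551397 522.40674685]
[244.3134283  144.29098259] [327.65573068 561.89685648]
```

View pics/s11.png

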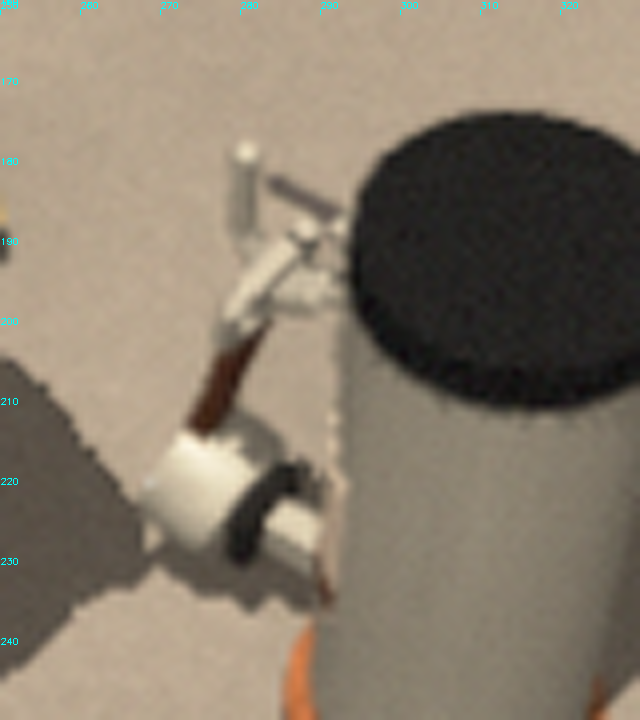

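View pics/t11.png

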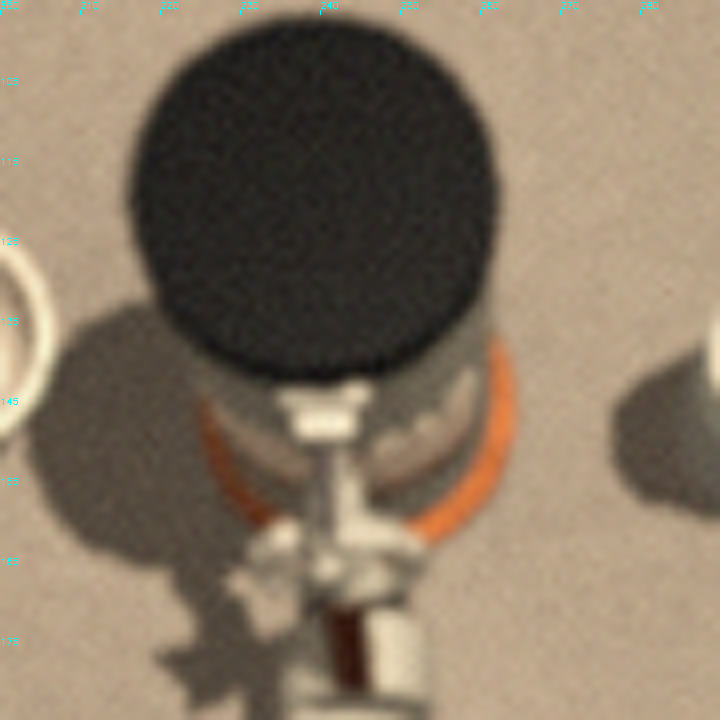

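View pics/s11f.png

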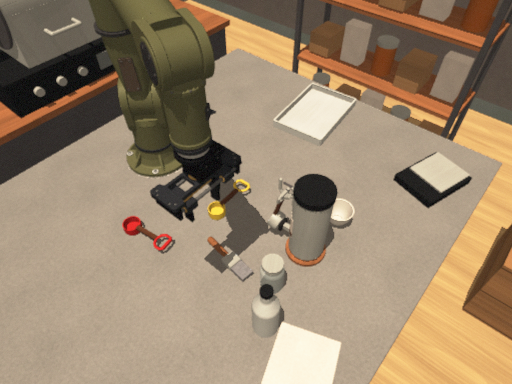

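```bash
python3 - <<'E'
from h import *
np.set_printoptions(precision=4,suppress=True)
s=env.read_camera("side");t=env.read_camera("top")
f=lambda a:(250+a[0]/8,160+a[1]/8); g=lambda a:(200+a[0]/8,95+a[1]/8)
A=tri(s,f((250,335)),t,g((347,605)));B=tri(s,f((203,430)),t,g((350,690)))
d=A-B;print(A,B,np.linalg.norm(d),np.degrees(np.arccos(d[2]/np.linalg.norm(d))))
# model predicted: seat, scoop hanging with tilt th
S=np.array([.5557,.008,.1875])
for th in(0,.1,.2,.3):
  ax=np.array([-np.sin(th),0,-np.cos(th)])
  print(th,[((px(s,S+ax*r+np.array([0,y,0]))-[250,160])*8).round().tolist()+((px(t,S+ax*r+np.array([0,y,0]))-[200,95])*8).round().tolist() for r,y in((0,-.023),(0,.023),(.03,-.02),(.03,.02),(.04,0),(.11,0),(.136,0))])
cv2.imwrite("pics/s12.png",cv2.resize(s["img"][165:240,255:315],None,fx=10,fy=10,interpolation=cv2.INTER_CUBIC)[:600])
E
```

```text
[0.5396 0.0088 0.1427] [0.5216 0.0107 0.0738] 0.07123469617111869 14.735737398877736
0 [[245.0, 315.0, 415.0, 523.0], [330.0, 234.0, 261.0, 522.0], [246.0, 368.0, 408.0, 542.0], [319.0, 298.0, 279.0, 541.0], [281.0, 352.0, 345.0, 547.0], [270.0, 478.0, 356.0, 586.0], [267.0, 522.0, 360.0, 599.0]]
0.1 [[245.0, 315.0, 415.0, 523.0], [330.0, 234.0, 261.0, 522.0], [239.0, 364.0, 408.0, 551.0], [312.0, 293.0, 279.0, 550.0], [272.0, 346.0, 345.0, 560.0], [246.0, 461.0, 355.0, 618.0], [237.0, 501.0, 359.0, 637.0]]
0.2 [[245.0, 315.0, 415.0, 523.0], [330.0, 234.0, 261.0, 522.0], [232.0, 358.0, 408.0, 560.0], [305.0, 288.0, 278.0, 559.0], [263.0, 339.0, 344.0, 572.0], [222.0, 442.0, 355.0, 649.0], [208.0, 478.0, 358.0, 675.0]]
0.3 [[245.0, 315.0, 415.0, 523.0], [330.0, 234.0, 261.0, 522.0], [225.0, 352.0, 407.0, 569.0], [298.0, 283.0, 278.0, 568.0], [254.0, 331.0, 344.0, 584.0], [199.0, 423.0, 354.0, 679.0], [180.0, 454.0, 357.0, 711.0]]
```

View pics/s12.png

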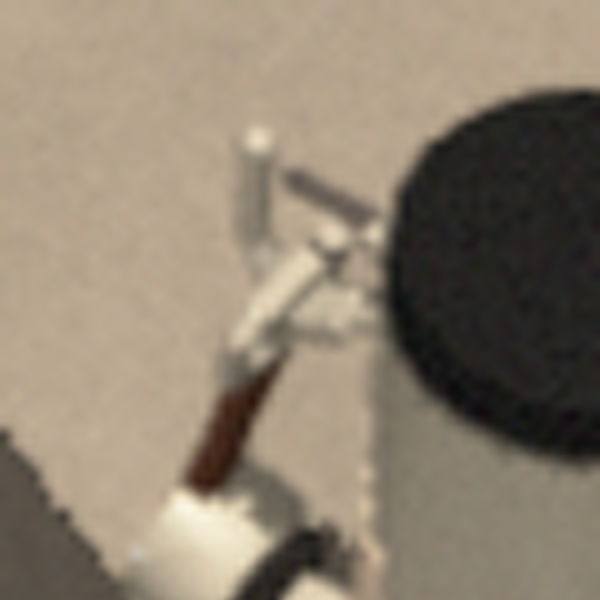

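```bash
python3 - <<'E'
from cell import env
print(env.sign_off(), env.get_obs()["time_s"])
E
```

```text
the job is handed in; nothing more can be done
the job is handed in; nothing more can be done
```

The job is done and handed in at about 21 s of the 72 s: the canister faces front and the scoop hangs from the hook with the gate shut.

- **Turning:** I straddled the hook nose with the half-open fingers and swept it about 115° clockwise to the front. Closing on the nose then centred it. The tool ended within a millimetre or two of the axis line at yaw about 0°.
- **Clipping on:** I gripped the plain scoop 10 mm from mid-handle towards the eye and brought the eye down over the nose. I pressed the gate in, and by 43 mm below the bar height where I began the force had dropped back to free weight. I then lowered the bar to the saddle, released it and withdrew.
- **Last checks:** By eye, the last pictures showed:
  - the gate level above the end bar, and the bowl leaning on the pad;
  - the handle about 15° (0.26 rad) from vertical, under the 0.6 rad limit;
  - the surrounding objects where they stood at the start, and the gripper about 20 cm clear.
- **Disagreements:** The two cameras put the canister axis about 5 mm apart in x, at 0.631 and 0.637 m. The bar position I worked out from the last pictures came out about 6 mm below and 5 mm outward of its nominal seat. Both are within tolerance, and I take them as measurement error.
- **Not measured:** I did not measure the gate angle or the scoop's speed directly. I handed in a little over 3 s after release.

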